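# Take up the rocking corner of an instrument base plate

## Robot

A 6-joint arm with a two-finger parallel gripper is mounted at the origin on a cart in front of the work surface, level with it; the furniture and walls round the work are solid. World frame = base frame: x ahead of the robot, y to its left, z up, the work surface at z = 0. Lengths are in mm, angles in rad, forces in N, time in s.
With the tool pointing down it reaches from about 300 to 775 mm from the base axis. Payload 14.6 kg.
Tool frame: the origin (TCP) lies midway between the tips of the shut fingers; the grasp point (between the pads) lies 19 mm behind it; y points along the fingers, z is the direction in which the jaws open and shut, and the axes are right-handed (so a half turn about y gives the same grasp; the last joint's range is limited). The gripper opens to 94 mm and grips with 3 to 60 N. Pads are 16 mm wide; open, the fingers measure 119 mm over their backs; the gripper's body (75 mm by 177 mm) begins 78 mm behind the grasp point.
Start: joints at [1.207, 0.3, 1.521, -0, 1.321, -0.067], TCP at [160.851, 525.943, 205.446] pointing down, gripper open.
Joint ranges: [-3.03, 3.03], [-0.79, 2.21], [0.23, 2.52], [-1.04, 4.18], [0, 3.07], [-2.55, 2.55]. Speed limits (rad/s): [2.22, 2.22, 2.57, 3.14, 3.14, 3.14].

## Interface

Orientations are given as [roll, pitch, yaw] about the fixed x, y, z axes, in that order (R = Rz(yaw) Ry(pitch) Rx(roll)).
In Python, from cell import manip gives the robot as it stands.
- The arm moves only by the tool play_rows, never from a script. Its argument "series" is a list of rows, each a list of 3 entries, a list of its own where there are three numbers: the shift along the tool's x, y, z in m, then the turn about the tool's y in rad, then the closure, from 0 (fully open) to 1 (shut). In form: [[[dx, dy, dz], twist, grip], ...]. A call has 1 to 20 rows; each row is the pose to reach, as a shift and turn from the pose measured when the call began, along the tool's axes at that moment; what a row does not reach only later rows make up. A row lasts 1/10 s, in which the tool goes at most 50 mm and 8.59 degrees, less where a joint would pass 70% of its speed; a pose out of reach is approached as far as the arm can. A call with a gripper value outside its range is refused whole. The fingers move at their own pace and stop on an object; "squeeze" is the grip in N (left out, the last holds). Time passes only in rows, so rows that repeat a pose let the fingers close. It gives the time, the measured TCP pose, the force and the opening at its end, in the units of the state.
- manip.read_state(): the state, without advancing time (a new reading comes with each control period).
- manip.camera(name): name is "side" or "top"; returns the picture (480x640x3 uint8, red, green, blue); there is no depth.
- manip.camera_params(name): a dict with "K" (3x3 intrinsics, pixels), "dist_coeffs" ([k1, k2, p1, p2, k3] as OpenCV has them; the pictures are not rectified), "rvec" (rotation vector, rad) and "tvec" (3), from world to camera coordinates, as OpenCV has them. Camera axes: x right, y down, z forward; pixel columns grow to the right and rows downward; lengths in mm; the calibration is good to about 2 mm. A picture is of the moment at which its call begins. camera_params takes no time and is no camera call.
- manip.sign_off(): hands the job in, once; it reports no verdict.
The state is a dict: "clock": time; "joints": joint angles; "qd": joint speeds; "effort": joint torques, N m; "eef_pos": TCP position; "eef_rot": TCP orientation; "wrist_force": force on the tool from outside, world axes, zero at the start; "moment": the same for the moment, N m; "finger_gap": finger opening in mm.
Only numpy, scipy, OpenCV 4.12 (cv2) and the standard library are available. Lean on these libraries where they do the work, as an engineer would, in place of code of your own. Each camera call takes 0.05 s, during which the arm holds its last target. There are 200 camera calls.

## Task

The H-shaped instrument base plate on the bench rocks at one of its four corners. Press down on its corners with the fingertips until you find the one that gives, press the cam lever of that corner's shim down flat so that it takes up the gap, then press on that corner once more to check that it is firm. Only press: do not lift or shove the plate, leave the other three levers standing, and do not disturb the things lying round it.

Things in the scene. Friction and masses are not known exactly. Their poses are not given: they have to be found in the camera images.
- plate: loose H-shaped aluminium plate, 1.8 kg: two bars 160 mm along its x, 40 mm wide, at its y = +-92 mm, joined by a cross piece 50 mm wide with a low black rail (46 mm above origin). Origin: centre of the underside, 33 mm above the bench; z up; top face 10 mm above it. Press the corners at its x = +-60, y = +-92 mm: three are solid; one looks level but sinks 3.5 mm under 1 to 2.5 N and springs back
- shim_1_top (a point): shim 1, fixed to the bench under one corner of the plate (the number does not tell which, nor which is loose). Point: on the plate's underside over the shim's middle, 10 mm below the plate's top. The shim has the plate's yaw; its lever comes out from under the bar towards the plate's -y. The bar's edge is 20 mm that way, the lever's hinge 15 mm that way, 9 to 13 mm above the bench
- shim_2_top (a point): shim 2, fixed to the bench under one corner of the plate (the number does not tell which, nor which is loose). Point: on the plate's underside over the shim's middle, 10 mm below the plate's top. The shim has the plate's yaw; its lever comes out from under the bar towards the plate's -y. The bar's edge is 20 mm that way, the lever's hinge 15 mm that way, 9 to 13 mm above the bench
- shim_3_top (a point): shim 3, fixed to the bench under one corner of the plate (the number does not tell which, nor which is loose). Point: on the plate's underside over the shim's middle, 10 mm below the plate's top. The shim has the plate's yaw; its lever comes out from under the bar towards the plate's -y. The bar's edge is 20 mm that way, the lever's hinge 15 mm that way, 9 to 13 mm above the bench
- shim_4_top (a point): shim 4, fixed to the bench under one corner of the plate (the number does not tell which, nor which is loose). Point: on the plate's underside over the shim's middle, 10 mm below the plate's top. The shim has the plate's yaw; its lever comes out from under the bar towards the plate's -y. The bar's edge is 20 mm that way, the lever's hinge 15 mm that way, 9 to 13 mm above the bench
- lever_1 (a joint): cam lever of shim 1, rad: -0.06 to 0.06 standing, about 41 degrees above level, cam clear of the plate; 0.72 flat (level), at its stop, cam upright. Steel, 85 mm from hinge to tip, paddle 24 mm wide; stays where left. Press down 55 mm to the plate's -y of the shim's point: it meets the fingers 45 to 70 mm above the bench, takes 2 to 6 N, ends 9 to 13 mm above it. At a solid corner it jacks the plate up
- lever_2 (a joint): cam lever of shim 2, rad: -0.06 to 0.06 standing, about 41 degrees above level, cam clear of the plate; 0.72 flat (level), at its stop, cam upright. Steel, 85 mm from hinge to tip, paddle 24 mm wide; stays where left. Press down 55 mm to the plate's -y of the shim's point: it meets the fingers 45 to 70 mm above the bench, takes 2 to 6 N, ends 9 to 13 mm above it. At a solid corner it jacks the plate up
- lever_3 (a joint): cam lever of shim 3, rad: -0.06 to 0.06 standing, about 41 degrees above level, cam clear of the plate; 0.72 flat (level), at its stop, cam upright. Steel, 85 mm from hinge to tip, paddle 24 mm wide; stays where left. Press down 55 mm to the plate's -y of the shim's point: it meets the fingers 45 to 70 mm above the bench, takes 2 to 6 N, ends 9 to 13 mm above it. At a solid corner it jacks the plate up
- lever_4 (a joint): cam lever of shim 4, rad: -0.06 to 0.06 standing, about 41 degrees above level, cam clear of the plate; 0.72 flat (level), at its stop, cam upright. Steel, 85 mm from hinge to tip, paddle 24 mm wide; stays where left. Press down 55 mm to the plate's -y of the shim's point: it meets the fingers 45 to 70 mm above the bench, takes 2 to 6 N, ends 9 to 13 mm above it. At a solid corner it jacks the plate up
- tape_roll: roll of masking tape lying flat, 104 mm across, 25 mm high, a bystander; origin under its centre
- small_bottle: small reagent bottle with a screw cap, 56 mm across, 105 mm high, a bystander; origin under its centre
- tweezers: steel forceps lying flat, 135 mm long, 9 mm high, a bystander; origin under their centre
Mind the look-alikes: they are no part of the job. Leave any blue or red look-alike of the part that bears shim_2_top alone.

How it is judged (in metres and radians):
On the way, in this order (a step that is already met when the one before it is completed fails the run):
1. the rocking corner is pressed with the fingers and sinks, all four levers still standing (angle between plate's own z axis and vertical above 0.009 rad and contact force between the fingers and plate above 1.5 N and value of joint each of lever_1, lever_2, lever_3, lever_4 below 0.25 rad), for 0.1 s.
2. that corner's lever lies flat, the other three stand, and the plate is level (((value of joint lever_1 above 0.66 rad and value of joint each of lever_2, lever_3, lever_4 below 0.25 rad) or (value of joint lever_2 above 0.66 rad and value of joint each of lever_1, lever_3, lever_4 below 0.25 rad) or (value of joint lever_3 above 0.66 rad and value of joint each of lever_1, lever_2, lever_4 below 0.25 rad) or (value of joint lever_4 above 0.66 rad and value of joint each of lever_1, lever_2, lever_3 below 0.25 rad)) and angle between plate's own z axis and vertical below 0.007 rad), for 0.2 s.
3. the fingers press on the plate over that shim with more than 3 N and it stays level (((value of joint lever_1 above 0.66 rad and value of joint each of lever_2, lever_3, lever_4 below 0.25 rad and horizontal distance between the grasp point and shim_1_top below 0.04 m) or (value of joint lever_2 above 0.66 rad and value of joint each of lever_1, lever_3, lever_4 below 0.25 rad and horizontal distance between the grasp point and shim_2_top below 0.04 m) or (value of joint lever_3 above 0.66 rad and value of joint each of lever_1, lever_2, lever_4 below 0.25 rad and horizontal distance between the grasp point and shim_3_top below 0.04 m) or (value of joint lever_4 above 0.66 rad and value of joint each of lever_1, lever_2, lever_3 below 0.25 rad and horizontal distance between the grasp point and shim_4_top below 0.04 m)) and contact force between the fingers and plate above 3 N and angle between plate's own z axis and vertical below 0.007 rad), for 0.1 s.
At the end, for the whole second after the job is handed in: exactly one lever lies flat (above 0.66 rad), the other three stand (below 0.25 rad), and the plate is level within 0.007 rad, at rest, within 15 mm of where it stood (all of step 2 and distance of plate from where it was at the start of the episode below 0.015 m and linear speed of plate below 0.01 m/s); the robot touches nothing.
It fails at once if the plate is lifted or tipped up (height (world z) of plate above 0.05 m or angle between plate's own z axis and vertical above 0.08 rad).
It fails at once if the plate is shoved more than 15 mm (distance of plate from where it was at the start of the episode above 0.015 m).
It fails at once if a second lever is pressed down (value of joint each of lever_2, lever_1 above 0.4 rad or value of joint each of lever_3, lever_1 above 0.4 rad or value of joint each of lever_3, lever_2 above 0.4 rad or value of joint each of lever_4, lever_1 above 0.4 rad or value of joint each of lever_4, lever_2 above 0.4 rad or value of joint each of lever_4, lever_3 above 0.4 rad).
It fails at once if the tape roll, small bottle or tweezers are moved more than 20 mm (distance of any of tape_roll, small_bottle, tweezers from where it was at the start of the episode above 0.02 m).
It also fails if it takes over 64 s, if anything falls off the work surface, if the arm or the gripper's body presses on something with over 40 N, if the wrist force passes 120 N, or if a joint passes its speed limit or range.

## Working session

There is one attempt and no reset: what is moved stays moved. The work goes in short steps, Python scripts to look and compute and a tool call to move; the robot and the scene stay as the last step left them, time stands still between calls to the robot, and variables do not carry over. Pictures are saved under pics/ and viewed, about 8 in all and at most 12, crops included, and the job is handed in when it is done.

Besides the shell and the picture viewer there is one more tool, called after "Emit:" as name(argument=value, ...), one argument or row to a line, values as JSON. play_rows: Moves the arm, as the interface text tells. Its arguments: {"type":"object","properties":{"series":{"type":"array","items":{"type":"array"}},"squeeze":{"type":"number"}},"required":["series"]}

```bash
mkdir -p pics
python3 - <<'E'
from cell import manip
import cv2
for n in("top","side"):
    cv2.imwrite(f"pics/{n}0.png",manip.camera(n)[:,:,::-1])
    p=manip.camera_params(n);print(n,p)
print(manip.read_state())
E
```

```text
top {'K': array([[528.37352619,   0.        , 326.14863608],
       [  0.        , 528.37352619, 243.46369753],
       [  0.        ,   0.        ,   1.        ]]), 'dist_coeffs': array([0.02533341, 0.        , 0.        , 0.        , 0.        ]), 'rvec': array([ 2.20440466, -2.14172589,  0.05814277]), 'tvec': array([  27.26592349,  500.31532115, 1187.70875947])}
side {'K': array([[603.67676993,   0.        , 324.60780068],
       [  0.        , 603.67676993, 244.4673017 ],
       [  0.        ,   0.        ,   1.        ]]), 'dist_coeffs': array([0.02054123, 0.        , 0.        , 0.        , 0.        ]), 'rvec': array([ 1.9167811 , -0.80494342,  0.50797182]), 'tvec': array([-311.62077567,  201.09772601, 1185.72078157])}
{'clock': 0.1, 'joints': array([ 1.20738808e+00,  3.00386030e-01,  1.52148709e+00, -3.54263777e-05,
        1.32070318e+00, -6.66286283e-02]), 'qd': array([-7.41960514e-05, -7.55635184e-04, -5.78736206e-04, -5.66183871e-04,
       -7.36352029e-04, -1.76924259e-03]), 'effort': array([ 7.57583475e-04, -5.32644296e+01, -3.53275216e+01,  7.09861424e-02,
        2.35848088e-02, -4.87489899e-05]), 'eef_pos': array([160.79022814, 525.73799203, 204.97275535]), 'eef_rot': array([-1.57178008e+00,  3.12511136e-05, -2.96770847e-01]), 'wrist_force': array([-0.27448741,  0.75929357, -0.00258203]), 'moment': array([-0.02795905,  0.05503059,  0.04073052]), 'finger_gap': 93.82477454956103}
```

View pics/top0.png

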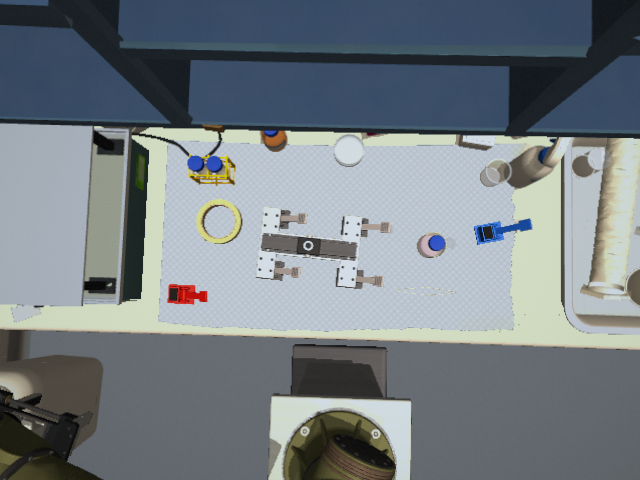

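View pics/side0.png

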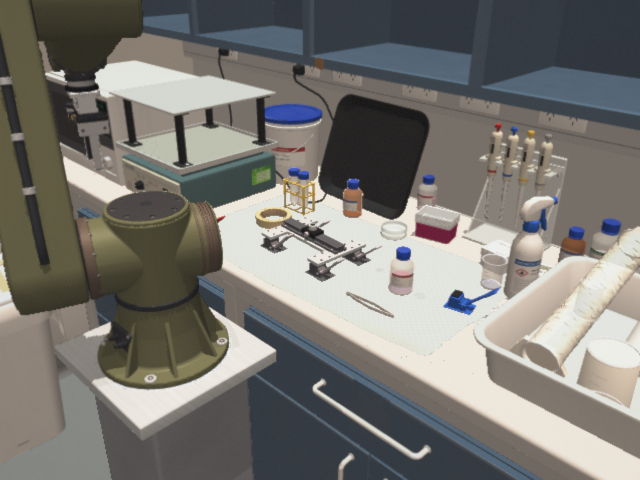

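The top view shows the plate centred near px (308,246). Its levers point right, which is world -y. The red (185,294) and blue (490,232) shims standing apart are the look-alikes. I'll enlarge a crop.

```bash
cat > h.py <<'E'
import numpy as np,cv2
from cell import manip
def cam(n):
    p=manip.camera_params(n);return p["K"],p["dist_coeffs"],p["rvec"],p["tvec"]
def back(n,uv,z):
    K,d,r,t=cam(n);R=cv2.Rodrigues(r)[0]
    q=cv2.undistortPoints(np.array(uv,float).reshape(-1,1,2),K,d).reshape(-1,2)
    D=np.c_[q,np.ones(len(q))]@R;C=-R.T@t
    return C+D*((z-C[2])/D[:,2])[:,None]
def proj(n,P):
    K,d,r,t=cam(n);return cv2.projectPoints(np.array(P,float),r,t,K,d)[0].reshape(-1,2)
def crop(n,x0,y0,w,h,s,f,marks=()):
    im=manip.camera(n)[:,:,::-1][y0:y0+h,x0:x0+w];im=cv2.resize(im,None,fx=s,fy=s,interpolation=cv2.INTER_CUBIC)
    for m in marks: cv2.drawMarker(im,tuple(int(round((a-b+.5)*s)) for a,b in zip(m,(x0,y0))),(0,0,255),0,9)
    cv2.imwrite(f,im)
E
python3 -c "
from h import *
crop('top',250,195,150,100,5,'pics/c1.png')"
```

```text
(no output)
```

View pics/c1.png

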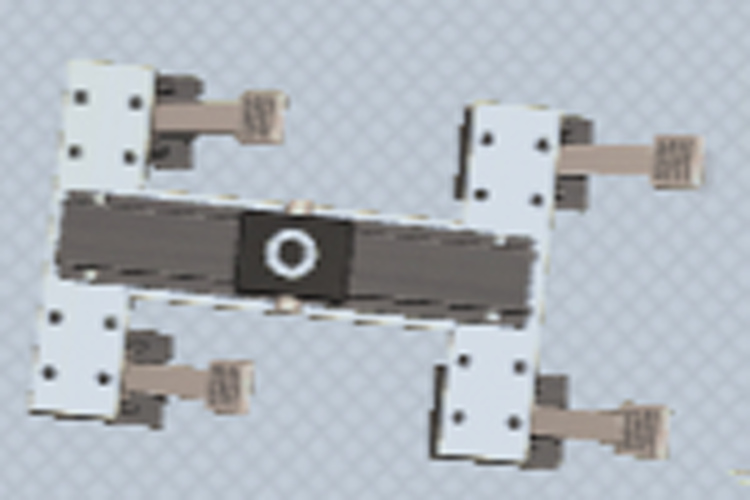

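```bash
python3 -c "
from h import *
c=np.array([[105,127],[512,169.5],[79.5,347.8],[489,391.8]])
px=np.array([250,195])+(c+.5)/5-.5
W=back('top',px,43);np.set_printoptions(precision=1,suppress=True)
print(px);print(W)
print('d',W[0]-W[1],W[0]-W[2],W[2]-W[3],W[1]-W[3]);cen=W.mean(0);print(cen)
d=W[0]+W[2]-W[1]-W[3];yaw=np.arctan2(-d[0],d[1]);e=W[0]+W[1]-W[2]-W[3];print(yaw,np.arctan2(e[1],e[0]))
R=np.array([[np.cos(yaw),-np.sin(yaw)],[np.sin(yaw),np.cos(yaw)]])
for sx,sy in((1,1),(1,-1),(-1,1),(-1,-1)):
  p=cen[:2]+R@[60*sx,92*sy];l=cen[:2]+R@[60*sx,92*sy-55];t=cen[:2]+R@[60*sx,92*sy-15-64]
  print(sx,sy,p,'lever',l,'tippx',(proj('top',[[*t,68]])[0]-[250,195]+.5)*5, 'side', proj('side',[[*p,43]]))
print('cam',-cv2.Rodrigues(cam('top')[2])[0].T@cam('top')[3])
print('bottle',back('top',[[436,243]],105),'tape',back('top',[[219,221]],25))
"
```

```text
[[270.6 220. ]
 [352.  228.5]
 [265.5 264.2]
 [347.4 273. ]]
[[546.9 167.7  43. ]
 [532.8 -15.8  43. ]
 [447.3 175.4  43. ]
 [433.   -8.1  43. ]]
d [ 14.2 183.4   0. ] [99.6 -7.7  0. ] [ 14.3 183.5   0. ] [99.7 -7.7  0. ]
[490.   79.8  43. ]
-0.07746775255543803 -0.07686840151742746
1 1 [557.  166.9] lever [552.7 112. ] tippx [279.1 116.8] side [[308.4 219.1]]
1 -1 [542.7 -16.6] lever [538.5 -71.4] tippx [696.2 160.4] side [[356.  242.5]]
-1 1 [437.3 176.2] lever [433.1 121.3] tippx [248.9 388.3] side [[272.8 231.6]]
-1 -1 [423.1  -7.3] lever [418.8 -62.1] tippx [669.1 433.5] side [[319.7 257.2]]
cam [ 409.9   15.  1222.1]
bottle [[ 500.4 -191.9  105. ]] tape [[543.5 288.   25. ]]
```

Emit:
play_rows(
  series=[
    [[0.251,0,-0.243],0.4,1],
    [[0.251,0,-0.243],0.6,1],
    [[0.251,0,-0.243],0.9,1],
    [[0.251,0,-0.243],1.35,1],
    [[0.251,0,-0.243],1.35,1],
    [[0.251,0,-0.243],1.35,1],
    [[0.251,0,-0.243],1.35,1],
    [[0.251,0,-0.243],1.35,1],
    [[0.251,0,-0.243],1.35,1],
    [[0.251,0,-0.243],1.35,1],
    [[0.251,0,-0.243],1.35,1],
    [[0.251,0,-0.243],1.35,1],
  ],
  squeeze=20,
)

```text
clock: 1.35
eef_pos: [329.5, 220.2, 205.1]
eef_rot: [-1.571, -0.001, -1.642]
wrist_force: [-0.3, -0.1, -0.1]
finger_gap: 2.2
```

Emit:
play_rows(
  series=[
    [[0.037,0,0.231],0,1],
    [[0.037,0,0.231],0,1],
    [[0.037,0,0.231],0,1],
    [[0.037,0,0.231],0,1],
    [[0.037,0,0.231],0,1],
    [[0.037,0.1,0.231],0,1],
    [[0.037,0.1,0.231],0,1],
    [[0.037,0.15,0.231],0,1],
    [[0.037,0.15,0.231],0,1],
    [[0.037,0.15,0.231],0,1],
  ],
)

```text
clock: 2.35
eef_pos: [557.5, 167.0, 56.2]
eef_rot: [-1.571, -0.001, -1.641]
wrist_force: [0.2, -0.2, 0.4]
finger_gap: 0.1
```

Emit:
play_rows(
  series=[
    [[0,0.004,0],0,1],
    [[0,0.008,0],0,1],
    [[0,0.011,0],0,1],
    [[0,0.0115,0],0,1],
    [[0,0.012,0],0,1],
    [[0,0.0125,0],0,1],
    [[0,0.0125,0],0,1],
  ],
)

```text
clock: 3.05
eef_pos: [557.5, 167.0, 43.7]
eef_rot: [-1.571, -0.001, -1.641]
wrist_force: [-0.6, 0.6, -1.3]
finger_gap: 0.6
```

Emit:
play_rows(
  series=[
    [[0,0.0005,0],0,1],
    [[0,0.001,0],0,1],
    [[0,0.0015,0],0,1],
    [[0,0.0015,0],0,1],
  ],
)

```text
clock: 3.45
eef_pos: [557.6, 167.1, 43.0]
eef_rot: [-1.571, -0.001, -1.64]
wrist_force: [-4.9, -1.4, 10.0]
finger_gap: 0.6
```

Emit:
play_rows(
  series=[
    [[0,-0.05,0],0,1],
    [[0,-0.065,0],0,1],
    [[0,-0.065,-0.05],0,1],
    [[0,-0.065,-0.1],0,1],
    [[0,-0.065,-0.12],0,1],
    [[0,-0.04,-0.12],0,1],
    [[0,-0.01,-0.12],0,1],
    [[0,-0.002,-0.12],0,1],
    [[0,-0.001,-0.12],0,1],
    [[0,-0.001,-0.12],0,1],
  ],
)

```text
clock: 4.45
eef_pos: [438.5, 175.5, 44.9]
eef_rot: [-1.57, -0.001, -1.641]
wrist_force: [-0.6, -0.0, -0.2]
finger_gap: 0.5
```

Emit:
play_rows(
  series=[
    [[0,0.0005,0],0,1],
    [[0,0.001,0],0,1],
    [[0,0.0015,0],0,1],
    [[0,0.002,0],0,1],
    [[0,0.0025,0],0,1],
    [[0,0.0025,0],0,1],
  ],
)

```text
clock: 5.05
eef_pos: [438.6, 175.6, 42.6]
eef_rot: [-1.57, -0.0, -1.641]
wrist_force: [-0.2, 0.8, 4.4]
finger_gap: 0.5
```

Emit:
play_rows(
  series=[
    [[0,0.0005,0],0,1],
    [[0,0.001,0],0,1],
    [[0,0.001,0],0,1],
  ],
)

```text
clock: 5.35
eef_pos: [438.5, 175.6, 41.6]
eef_rot: [-1.57, -0.0, -1.641]
wrist_force: [-2.8, 1.0, 5.6]
finger_gap: 0.5
```

Emit:
play_rows(
  series=[
    [[0,0.0005,0],0,1],
    [[0,0.001,0],0,1],
    [[0,0.0015,0],0,1],
    [[0,0.0015,0],0,1],
  ],
)

```text
clock: 5.75
eef_pos: [438.4, 175.7, 40.2]
eef_rot: [-1.57, -0.0, -1.641]
wrist_force: [-3.7, 0.5, 6.9]
finger_gap: 0.3
```

Emit:
play_rows(
  series=[
    [[0,0.0005,0],0,1],
    [[0,0.001,0],0,1],
    [[0,0.0015,0],0,1],
    [[0,0.002,0],0,1],
    [[0,0.002,0],0,1],
    [[0,0.002,0],0,1],
  ],
)

```text
clock: 6.35
eef_pos: [438.5, 175.8, 39.6]
eef_rot: [-1.57, -0.0, -1.64]
wrist_force: [-10.9, -2.4, 29.0]
finger_gap: 0.4
```

```bash
python3 -c "
from h import *
np.set_printoptions(precision=2,suppress=True)
for i in range(3):
  if i==0: crop('side',240,190,150,100,5,'pics/s1.png')
  s=manip.read_state();print(s['clock'],s['eef_pos'],s['wrist_force'],s['moment'])
"
```

```text
6.4 [438.49 175.8   39.62] [-11.95  -3.36  28.43] [-0.72  2.36 -0.02]
6.4 [438.49 175.8   39.62] [-11.95  -3.36  28.43] [-0.72  2.36 -0.02]
6.4 [438.49 175.8   39.62] [-11.95  -3.36  28.43] [-0.72  2.36 -0.02]
```

View pics/s1.png

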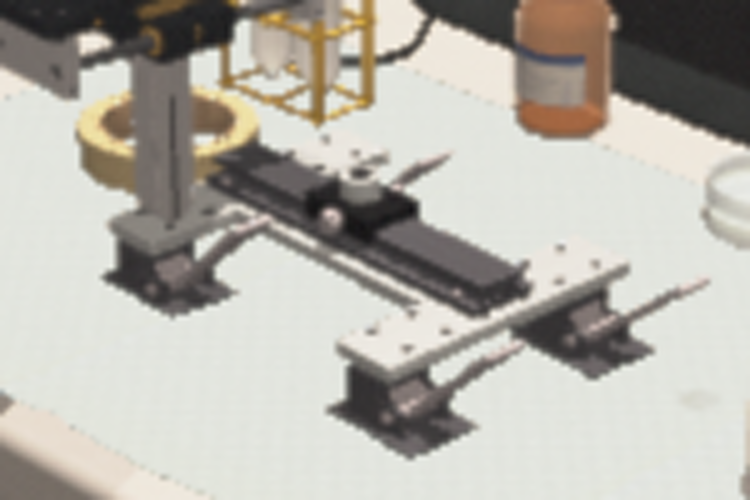

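The corner at plate (-60, +92) sank about 3.4 mm and then bottomed out, and the levers are still standing. That is the loose one. Next I press its lever, the one at crop (150-270, 220-300).

Emit:
play_rows(
  series=[
    [[0,-0.03,0],0,1],
    [[0,-0.06,0],0,1],
    [[0.03,-0.06,-0.001],0,1],
    [[0.055,-0.06,-0.002],0,1],
    [[0.055,-0.06,-0.002],0,1],
    [[0.055,-0.045,-0.002],0,1],
    [[0.055,-0.03,-0.002],0,1],
    [[0.055,-0.02,-0.002],0,1],
    [[0.055,-0.015,-0.002],0,1],
    [[0.055,-0.01,-0.002],0,1],
  ],
)

```text
clock: 7.4
eef_pos: [432.9, 121.4, 49.5]
eef_rot: [-1.57, -0.0, -1.64]
wrist_force: [0.1, -0.2, 2.2]
finger_gap: 0.2
```

Emit:
play_rows(
  series=[
    [[0,0.004,0],0,1],
    [[0,0.008,0],0,1],
    [[0,0.012,0],0,1],
    [[0,0.016,0],0,1],
    [[0,0.02,0],0,1],
    [[0,0.024,0],0,1],
    [[0,0.028,0],0,1],
    [[0,0.031,0],0,1],
    [[0,0.033,0],0,1],
    [[0,0.035,0],0,1],
  ],
)

```text
clock: 8.4
eef_pos: [432.9, 121.3, 14.4]
eef_rot: [-1.57, -0.0, -1.64]
wrist_force: [0.4, -0.9, 3.4]
finger_gap: 0.5
```

Emit:
play_rows(
  series=[
    [[0,0.001,0],0,1],
    [[0,0.002,0],0,1],
    [[0,0.003,0],0,1],
    [[0,0.004,0],0,1],
    [[0,0.0045,0],0,1],
    [[0,0.0045,0],0,1],
  ],
)

```text
clock: 9.0
eef_pos: [432.9, 121.3, 9.8]
eef_rot: [-1.57, -0.0, -1.64]
wrist_force: [-0.2, -1.0, 1.1]
finger_gap: 0.6
```

Emit:
play_rows(
  series=[
    [[0,0.0005,0],0,1],
    [[0,0.001,0],0,1],
    [[0,0.0015,0],0,1],
    [[0,0.002,0],0,1],
    [[0,0.002,0],0,1],
  ],
)

```text
clock: 9.5
eef_pos: [433.1, 121.3, 8.8]
eef_rot: [-1.57, -0.0, -1.64]
wrist_force: [-7.6, -3.6, 21.4]
finger_gap: 0.2
```

The lever is at its stop: 21 N at z = 8.8 mm. Back to the corner for the check.

Emit:
play_rows(
  series=[
    [[0,-0.045,0],0,1],
    [[0,-0.075,0],0,1],
    [[0,-0.075,0],0,1],
    [[-0.03,-0.075,0.001],0,1],
    [[-0.055,-0.075,0.002],0,1],
    [[-0.055,-0.07,0.002],0,1],
    [[-0.055,-0.055,0.002],0,1],
    [[-0.055,-0.045,0.002],0,1],
    [[-0.055,-0.037,0.002],0,1],
    [[-0.055,-0.036,0.002],0,1],
  ],
)

```text
clock: 10.5
eef_pos: [438.3, 175.6, 43.6]
eef_rot: [-1.571, -0.001, -1.641]
wrist_force: [0.0, 0.1, 0.5]
finger_gap: 0.8
```

```bash
python3 -c "
from h import *
crop('side',240,190,150,100,5,'pics/s2.png')"
```

```text
(no output)
```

View pics/s2.png

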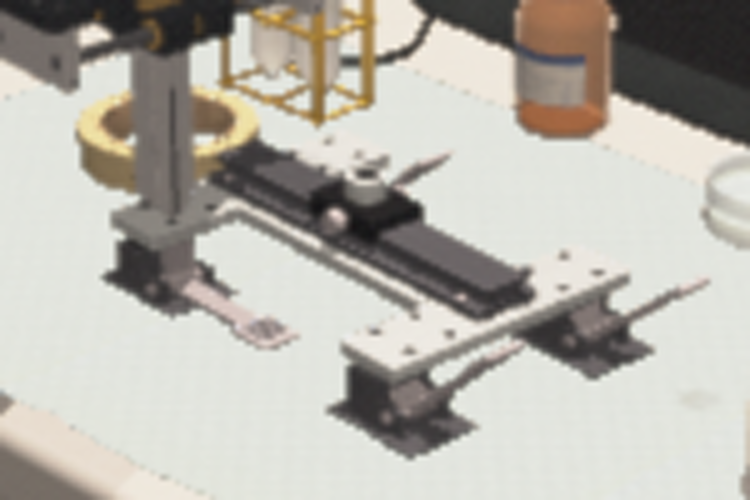

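The lever lies flat at crop (190-295, 285-345), and the other three stand. Now the firmness check.

Emit:
play_rows(
  series=[
    [[0,0.0005,0],0,1],
    [[0,0.001,0],0,1],
    [[0,0.0015,0],0,1],
    [[0,0.002,0],0,1],
    [[0,0.002,0],0,1],
    [[0,0.002,0],0,1],
  ],
)

```text
clock: 11.15
eef_pos: [438.8, 175.8, 43.0]
eef_rot: [-1.57, -0.0, -1.64]
wrist_force: [-3.8, -1.2, 11.2]
finger_gap: 0.4
```

The corner is firm: 11 N at z = 43.0 mm. I'll hold a little longer, then retreat.

Emit:
play_rows(
  series=[
    [[0,0.0015,0],0,1],
    [[0,0.0015,0],0,1],
    [[0,0.0015,0],0,1],
    [[0,-0.03,0],0,1],
    [[0,-0.08,0],0,1],
    [[0,-0.13,0],0,1],
    [[0,-0.16,0],0,1],
    [[0,-0.16,-0.08],0,1],
    [[0,-0.16,-0.08],0,1],
    [[0,-0.16,-0.08],0,1],
    [[0,-0.16,-0.08],0,1],
  ],
)

```text
clock: 12.25
eef_pos: [359.1, 181.6, 203.5]
eef_rot: [-1.569, 0.0, -1.64]
wrist_force: [0.7, -0.4, 0.8]
finger_gap: 0.4
```

```bash
python3 -c "
from h import *
crop('top',160,195,320,110,2.5,'pics/c2.png');print(manip.read_state()['wrist_force'])"
```

```text
[ 1.12025935 -0.53512878 -0.53914028]
```

View pics/c2.png

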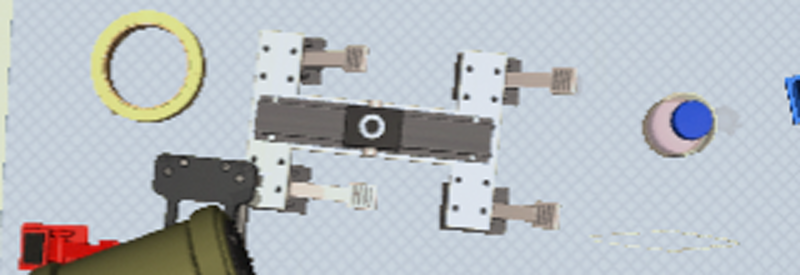

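The plate is where it was, one lever is flat at crop (300-375, 193), the bystanders are unmoved, and the robot touches nothing. I'm handing the job in.

```bash
python3 -c "
from cell import manip
print(manip.sign_off())"
```

```text
the job is handed in; nothing more can be done
None
```

The rocking corner is shimmed and firm, and I handed the job in at about 12 s of the 64 s. The sign-off reports no verdict.

- **Finding the corner:** I pressed two corners. The one at plate (+60, +92) was solid, with 10 N at z = 43.0 mm. The one at (-60, +92) sank about 3.4 mm and then bottomed out. I did not press the other two.
- **Pressing the lever:** I pressed the loose corner's lever down until it hit its stop, at 21 N and z = 8.8 mm.
- **Checking it is firm:** I pressed the corner again, and it held level at 11 N, z = 43.0 mm.

The last pictures show that lever flat and the other three standing. The plate and bystanders look unmoved, and the robot is clear of everything.

While the corner was sinking, the wrist force read 4 to 7 N, more than the 1 to 2.5 N in the description. I put this down to sensor noise and side friction. The measured sink and the solid stop still matched a loose corner.

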